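# Lay down the empty bottles in the pantry tray

## Robot

A 7-joint arm with a two-finger parallel gripper is mounted at the origin on the work surface. World frame = base frame: x ahead of the robot, y to its left, z up, the work surface at z = 0. Lengths are in m, angles in rad, forces in N, time in s.
With the tool pointing down it reaches from about 0.4 to 0.9 m from the base axis. Payload 5.5 kg.
Tool frame: the origin (TCP) lies midway between the tips of the shut fingers; the grasp point (between the pads) lies 19 mm behind it (manip.grip_depth is the distance from the TCP to the grasp point, in m); z points along the fingers, y is the line along which they close (so a half turn about z gives the same grasp; the last joint's range is limited). The gripper opens to 92 mm and grips with 3 to 60 N. Pads are 19 mm wide; open, the fingers measure 130 mm over their backs; the gripper's body (75 mm by 190 mm) begins 47 mm behind the grasp point.
Start: joints at [1.588, 0.501, -0.427, 1.55, 0.221, 1.138, -0.21], TCP at [0.158, -0.63, 0.227] pointing down, gripper open.
Joint ranges: [-2.88, 2.88], [-0.31, 2.03], [-1.54, 1.56], [0.2, 2.42], [-1.41, 4.55], [0.19, 2.02], [-2.57, 2.57]. Speed limits (rad/s): [2.57, 2.57, 3.14, 3.14, 3.14, 3.14, 3.14].

## Interface

Orientations are given as a unit quaternion [x, y, z, w].
In Python, from bench import manip, effector, viewer gives the robot as it stands. Calls block until the motion is done:
- manip.move_pose(position, orientation): joint-space move of the TCP to a pose.
- manip.servo_line(position, ori=None, vel=0.15): straight line of the TCP; ori=None keeps the orientation; vel is the mean speed in m/s.
- manip.movej(angles): joint-space move.
- effector.open_jaws() and effector.close(f_grip=None): open the fingers fully, or close them until they stop; f_grip is the grip in N (None keeps the last).
- manip.sleep(seconds).
- manip.solve_ik(position, orientation): joint angles nearest the present ones, or None.
- viewer.get_image(name): name is "side" or "top"; returns the picture (480x640x3 uint8, red, green, blue); there is no depth.
- viewer.get_calibration(name): a dict with "vfov" (degrees; the focal length in pixels is half the picture's height over the tangent of half this angle, whatever the lens; pixels are square), "cx", "cy" (the principal point, pixels), "eye" and "attitude" of the camera in the world. Camera axes: x right, y down, z forward; pixel columns grow to the right and rows downward; lengths in m; the calibration is good to about 2 mm. A picture is of the moment at which its call begins. get_calibration takes no time and is no camera call.
A pose or a line that the arm cannot do raises manip.PlanningError and nothing moves.
- manip.hand_in(): hands the job in; it is judged then, once.
Readings, each from a call of its own:
- manip.current_clock(): time.
- manip.current_q(): joint angles.
- manip.current_joint_velocities(): joint speeds.
- manip.current_tau(): joint torques, N m.
- manip.current_tool_pos(): TCP position.
- manip.current_tcp_rot(): TCP orientation.
- manip.current_force(): force on the tool from outside, world axes, zero at the start.
- manip.current_wrist_torque(): the same for the moment, N m.
- manip.current_finger_gap(): finger opening in m.
- manip.current_gripper_force(): force on a finger pad.
Only numpy, scipy, OpenCV 4.12 (cv2) and the standard library are available. Lean on these libraries where they do the work, as an engineer would, in place of code of your own. Each camera call takes 0.05 s, during which the arm holds its last target. There are 200 camera calls.

## Task

In the blue bottle tray, tip over the two empty see-through bottles with the red caps by pushing them with the fingertips, so that each ends lying flat in its lane with its cap towards the free end of the lane. Push only: do not lift or carry the bottles. Leave the full yellow oil bottle standing where it is, and do not disturb the other things on the shelf.

Things in the scene. Friction and masses are not known exactly. Their poses are not given: they have to be found in the camera images.
- tray: Fixed blue plastic tray with three lanes along its y axis. 252 (x) by 320 mm (y); floor, walls and dividers 6 mm thick, wall tops 25 mm above the shelf. Lane middles at x = -82, 0, +82 mm, lanes 76 mm wide, 308 mm long. Two 4 mm ribs per lane floor, 34 mm apart, y -145 to +45 mm, stop a lying bottle rolling. Origin: centre of underside. Bottles stand near the +y end; the -y end is free.
- empty_a: EMPTY see-through pale plastic bottle, red cap, white band, 25 to 50 g; a push high on its straight side tips it. 190 mm tall, 64 mm diameter up to 145 mm, then a cone to the 26 mm neck; twist cap 30 mm diameter. Stands on the tray floor (6 mm above the shelf) in the middle (3 mm) of one of the lanes, at tray y = +90 to +120 mm. Origin: centre of underside; z towards the cap.
- empty_b: EMPTY see-through pale plastic bottle, red cap, white band, 25 to 50 g; a push high on its straight side tips it. 190 mm tall, 64 mm diameter up to 145 mm, then a cone to the 26 mm neck; twist cap 30 mm diameter. Stands on the tray floor (6 mm above the shelf) in the middle (3 mm) of one of the lanes, at tray y = +90 to +120 mm. Origin: centre of underside; z towards the cap.
- empty_a_cap (a point): top centre of empty_a's cap, 190 mm from its underside
- empty_b_cap (a point): top centre of empty_b's cap, 190 mm from its underside
- empty_a_mid (a point): point on empty_a's axis, 95 mm from its underside
- empty_b_mid (a point): point on empty_b's axis, 95 mm from its underside
- full_oil: FULL bottle of cooking oil, opaque golden yellow, green band, yellow cap, about 0.5 kg; to be left standing. 190 mm tall, 64 mm diameter up to 145 mm, then a cone to the 26 mm neck; twist cap 30 mm diameter. Stands on the tray floor (6 mm above the shelf) in the middle (3 mm) of one of the lanes, at tray y = +90 to +120 mm. Origin: centre of underside; z towards the cap.
- gourd: Brown ceramic mate gourd, open cup, 78 mm diameter, 75 mm tall, loose, on the shelf beyond the tray's -y end. Origin: centre of underside.
- bombilla: Stainless steel bombilla (drinking straw), 185 mm long, 11 mm high, lying loose on the shelf beyond the tray's -y end along its own x. Origin: under its middle.
- tea_tin: Round aluminium tea tin with green band, 87 mm diameter, 107 mm tall, loose, on the shelf beyond the tray's -y end. Origin: centre of underside.
- sugar_jar: Small glass sugar jar with closed steel lid, 68 mm diameter, 88 mm tall, loose, on the shelf beyond the tray's +y end, behind the bottles. Origin: centre of underside.
- mug: White mug, 76 mm diameter, 85 mm tall, handle at its +y, loose, on the shelf beyond the tray's +y end. Origin: centre of underside.

How it is judged:
At the end, for the whole second after the job is handed in: Both empties lie at rest on the tray floor (tilted over 80 degrees, middle under 50 mm above the shelf, at tray |x| < 130, y -100 to +80 mm), caps at tray y below -50 mm; oil bottle upright (under 0.1 rad); oil bottle, gourd, bombilla, tin, jar and mug within 20 mm of their starts (angle between each of empty_a, empty_b's own z axis and vertical above 1.4 rad and z of each of empty_a_mid, empty_b_mid in the frame of tray below 0.05 m and x of empty_a_mid in the frame of tray between -0.13 and 0.13 m and y of empty_a_mid in the frame of tray between -0.1 and 0.08 m and y of each of empty_a_cap, empty_b_cap in the frame of tray below -0.05 m and linear speed of each of empty_a, empty_b below 0.02 m/s and x of empty_b_mid in the frame of tray between -0.13 and 0.13 m and y of empty_b_mid in the frame of tray between -0.1 and 0.08 m and angle between full_oil's own z axis and vertical below 0.1 rad and distance of each of full_oil, gourd, bombilla, tea_tin, sugar_jar, mug from where it was at the start of the episode below 0.02 m); the robot touches nothing.
It fails at once if an empty bottle (empty_a) was lifted or carried (height (world z) of empty_a above 0.065 m or height (world z) of empty_a_mid above 0.135 m).
It fails at once if an empty bottle (empty_b) was lifted or carried (height (world z) of empty_b above 0.065 m or height (world z) of empty_b_mid above 0.135 m).
It fails at once if the full oil bottle was moved or tipped (distance of full_oil from where it was at the start of the episode above 0.02 m or angle between full_oil's own z axis and vertical above 0.2 rad).
It fails at once if another thing on the shelf was moved by more than 20 mm (distance of any of gourd, bombilla, tea_tin, sugar_jar, mug from where it was at the start of the episode above 0.02 m).
It also fails if it takes over 38 s, if anything falls off the work surface, if the arm or the gripper's body presses on something with over 40 N, if the wrist force passes 120 N, or if a joint passes its speed limit or range.

## Working session

There is one attempt and no reset: what is moved stays moved. The work goes in short steps, each a Python script; the robot and the scene stay as the last script left them, time stands still between calls to the robot, and variables do not carry over. Pictures are saved under pics/ and viewed, at most 10 in all, crops included, and the job is handed in when it is done.

```bash
mkdir -p pics
python3 - <<'E'
from bench import manip, effector, viewer
import cv2
for n in("side","top"):
    cv2.imwrite(f"pics/{n}0.png",viewer.get_image(n)[:,:,::-1]); print(viewer.get_calibration(n))
print(manip.current_clock(),manip.current_tcp_rot())
E
```

```text
{'vfov': 52.62994051787119, 'cx': 313.41572222980045, 'cy': 237.0212191319979, 'eye': array([0.33343606, 0.68584754, 0.55097389]), 'attitude': array([-0.17522789,  0.85050406, -0.48538461,  0.10168491])}
{'vfov': 44.018394603277045, 'cx': 318.9256021061574, 'cy': 244.55984648650326, 'eye': array([0.45391623, 0.04326281, 1.28425295]), 'attitude': array([ 0.70977397, -0.70145118,  0.05088674, -0.03997109])}
0.1 [ 9.92450938e-01  1.22638927e-01 -7.65753001e-05 -9.07790551e-04]
```

View pics/top0.png

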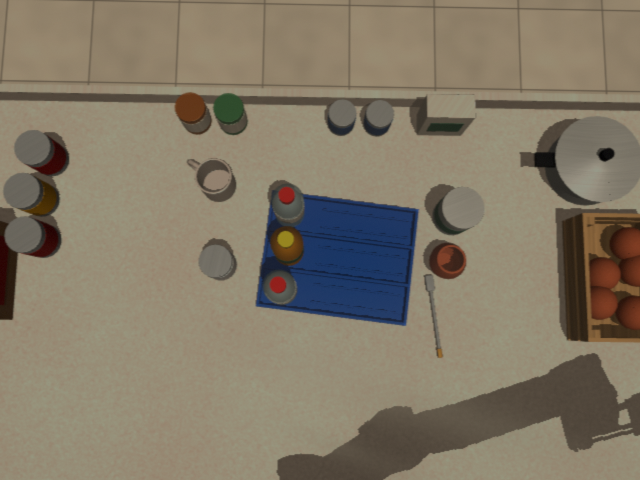

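View pics/side0.png

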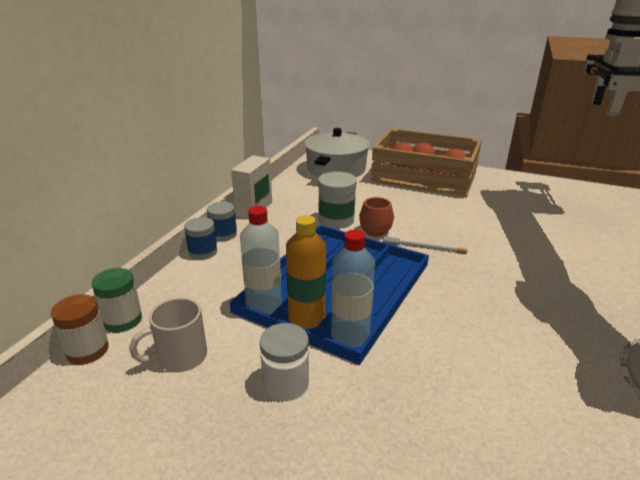

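The top view shows red caps at (287,196) and (278,285), with the oil bottle between them at (286,239). The free (-y) end of the tray is to the right, and the mug and jar are on the left. The side view agrees, with red caps at (258,215) and (355,241).

```bash
cat > h.py <<'E'
import numpy as np, cv2
from scipy.spatial.transform import Rotation as R
from bench import manip, effector, viewer
def ray(n,p):
    c=viewer.get_calibration(n); f=240/np.tan(np.radians(c['vfov'])/2)
    p=np.atleast_2d(p).astype(float)
    d=np.c_[(p[:,0]-c['cx'])/f,(p[:,1]-c['cy'])/f,np.ones(len(p))]
    return c['eye'],R.from_quat(c['attitude']).apply(d)
def plane(n,p,z):
    e,d=ray(n,p); return e+d*((z-e[2])/d[:,2:])
def tri(p,q):
    (e,d),(g,k)=ray('top',p),ray('side',q); A=np.c_[d[0],-k[0]]
    s=np.linalg.lstsq(A,g-e,rcond=None)[0]; a=e+s[0]*d[0]; b=g+s[1]*k[0]
    return (a+b)/2,np.linalg.norm(a-b)
def blobs(im,lo,hi,box,amin=30):
    m=cv2.inRange(cv2.cvtColor(im,cv2.COLOR_RGB2HSV),lo,hi)
    k=np.zeros_like(m); x0,y0,x1,y1=box; k[y0:y1,x0:x1]=m[y0:y1,x0:x1]
    n,l,s,c=cv2.connectedComponentsWithStats(k)
    return k,[c[i] for i in range(1,n) if s[i,4]>amin]
E
python3 - <<'E'
from h import *
T=cv2.imread('pics/top0.png')[:,:,::-1];S=cv2.imread('pics/side0.png')[:,:,::-1]
_,a=blobs(T,(0,190,120),(6,255,255),(250,170,330,320)); _,b=blobs(S,(0,190,100),(6,255,255),(230,190,380,260))
_,o=blobs(T,(24,170,120),(35,255,255),(250,170,330,320)); print(a,b,o)
for p in a:
    for q in b:
        X,e=tri(p,q)
        if e<.02: print('cap',X,e)
for p in o: print('oil',plane('top',p,.19))
m,_=blobs(T,(105,150,60),(125,255,255),(240,170,440,340))
pts=np.argwhere(m)[:,::-1]; W=plane('top',pts,.025)[:,:2]
print('tray',cv2.minAreaRect((W*1000).astype(np.float32)))
for n,p in (('mug',(214,176)),('jar',(217,260))): print(n,plane('top',p,.085))
E
```

```text
[array([286.22093023, 194.45930233]), array([277.58522727, 284.23295455])] [array([258.6       , 212.35294118]), array([355.73786408, 236.63592233])] [array([285.21890547, 238.68159204])]
cap [0.6887182  0.08919992 0.19090487] 0.001360072637949912
cap [0.52024442 0.10215319 0.19172039] 0.0011529007798268438
oil [[0.60572147 0.08988724 0.19      ]]
tray ((591.3018188476562, -15.9425048828125), (315.4701843261719, 247.93911743164062), 83.23976135253906)
mug [[0.74883109 0.24341497 0.085     ]]
jar [[0.57492854 0.23155693 0.085     ]]
```

```bash
cat >> h.py <<'E'
ey=np.array([np.cos(np.radians(83.24)),np.sin(np.radians(83.24)),0]); ex=np.array([ey[1],-ey[0],0])
def quat(s):
    z=np.array([0,0,-1.]); y=s*ex; return R.from_matrix(np.c_[np.cross(y,z),y,z]).as_quat()
caps=dict(far=np.array([.6887,.0892,0]),near=np.array([.5202,.1022,0]))
Z=np.array([0,0,1.])
def tip(n,s,z=.143,d=.075):
    q=quat(s); st=caps[n]+ey*.067
    manip.move_pose(st+Z*.3,q); manip.servo_line(st+Z*z,vel=.15)
    manip.servo_line(st-ey*(.025+d)+Z*z,vel=.09); f=manip.current_force()
    manip.servo_line(st-ey*.01+Z*(z+.03),vel=.15); manip.servo_line(st+Z*.3,vel=.2)
    print(n,f,manip.current_clock())
E
python3 - <<'E'
from h import *
for n in caps:
  for s in(1,-1):
    for dy,z in((.067,.3),(.067,.143),(-.033,.143)):
      j=manip.solve_ik(caps[n]+ey*dy+Z*z,quat(s)); print(n,s,None if j is None else np.round(j,2))
E
```

```text
far 1 [ 0.4   0.87 -1.3   1.26  0.83  1.57 -0.88]
far 1 [ 0.3   0.86 -0.94  1.43  0.71  1.21 -0.84]
far 1 [ 0.43  0.78 -0.88  1.51  0.64  1.15 -0.68]
far -1 [ 0.4   0.87 -1.3   1.26  0.83  1.57  2.26]
far -1 [ 0.43  1.07 -1.31  1.42  1.03  1.42  2.14]
far -1 [ 0.6   1.03 -1.31  1.5   1.01  1.38  2.25]
near 1 [ 0.58  0.53 -1.29  1.69  0.53  1.33 -0.93]
near 1 [ 0.55  0.82 -1.3   1.85  0.86  1.19 -1.17]
near 1 [ 0.65  0.59 -1.07  1.93  0.62  1.   -0.83]
near -1 [ 0.58  0.53 -1.29  1.69  0.53  1.33  2.22]
near -1 [ 0.55  0.82 -1.3   1.85  0.86  1.19  1.97]
near -1 [ 0.76  0.75 -1.3   1.93  0.81  1.13  2.15]
```

Run:
```python
from h import *
p=np.array(manip.current_tool_pos()); manip.servo_line([p[0],p[1],.33],vel=.2)
effector.close(); print(manip.current_clock(),manip.current_finger_gap())
tip('far',1)
cv2.imwrite('pics/s1.png',viewer.get_image('side')[:,:,::-1])
```

```text
2.2083 0.0003084113486404276
far [-0.48951691 -0.15576779 -1.45149561] 9.5583
```

View pics/s1.png

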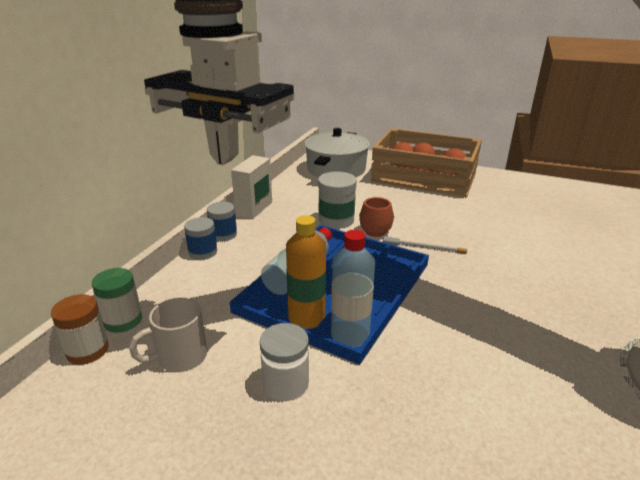

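The far bottle is lying in its lane, with its cap at (325,234) near the free end. The oil bottle hasn't moved. The near bottle is next.

Run:
```python
from h import *
tip('near',1); manip.sleep(.3)
cv2.imwrite('pics/s2.png',viewer.get_image('side')[:,:,::-1]);T=viewer.get_image('top')
cv2.imwrite('pics/t2.png',T[:,:,::-1])
_,a=blobs(T,(0,190,100),(6,255,255),(250,170,425,330))
c=np.array([.5913,-.0159,0])
for p in a:
    w=plane('top',p,.042)[0]-c; print(p,'tray x,y',w@ex,w@ey)
_,o=blobs(T,(24,170,120),(35,255,255),(250,170,330,320));print(o)
```

```text
near [ 0.45679227 -1.08306449  0.19213335] 14.35
[390.2        223.38823529] tray x,y 0.08310538785512457 -0.10100268806144881
[]
```

View pics/s2.png

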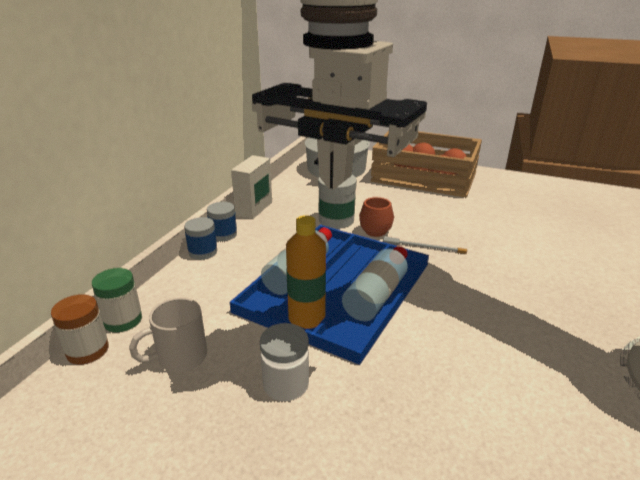

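View pics/t2.png

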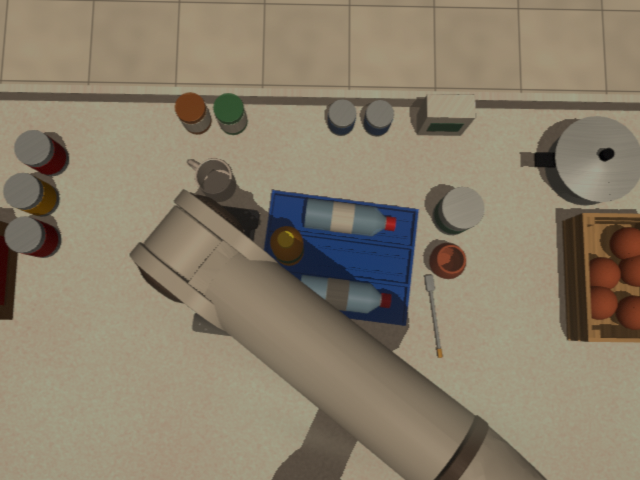

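Both empties are lying flat in their lanes, with their caps at (390,223) and (385,300) in the top view, towards the free end. The oil bottle and the other items are where they started, and the gripper is clear.

```bash
python3 -c "
from bench import manip
print(manip.hand_in())"
```

```text
the job is handed in; nothing more can be done
None
```

I tipped both empty bottles by pushing only, and handed the job in. The last pictures show each lying flat in its lane with its cap towards the free end, and the oil bottle and other things look undisturbed; hand-in gave no verdict.

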